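Straightedge off the bench edge and onto the notebook

ROBOT

A 6-joint arm with a two-finger parallel gripper is mounted at the origin on the work surface; the furniture and walls round the work are solid. World frame = base frame: x ahead of the robot, y to its left, z up, the work surface at z = 0. Lengths are in mm, angles in degrees, forces in N, time in s.
With the tool pointing down it reaches from about 350 to 850 mm from the base axis. Payload 8.1 kg.
Tool frame: the origin (TCP) lies at the very end of the fingers, on their centre line; the grasp point (between the pads) lies 19 mm behind it; z points along the fingers, y is the line along which they close (so a half turn about z gives the same grasp; the last joint's range is limited). The gripper opens to 85 mm and grips with 20 to 120 N. Pads are 22 mm wide; open, the fingers measure 114 mm over their backs; the gripper's body (76 mm by 85 mm) begins 54 mm behind the grasp point. The pads swing forward as they close: fully open they stand 13 mm farther back than shut.
Start: joints at [66.899, 7.471, 85.268, -0, 87.261, -4.893], TCP at [187.465, 569.967, 231.292] pointing down, gripper open.
Joint ranges: [-169.43, 169.43], [-51.17, 129.36], [1.28, 143.12], [-76.62, 256.62], [0, 156.53], [-152.29, 152.29]. Speed limits (degrees/s): [136.94, 136.94, 159.86, 180, 180, 180].

INTERFACE

Orientations are given as [roll, pitch, yaw] about the fixed x, y, z axes, in that order (R = Rz(yaw) Ry(pitch) Rx(roll)).
In Python, from bench import sense, eyes, job, models gives the robot as it stands. The module is installed in compiled form; this text tells all that it offers.
- The arm moves only by the tool apply_moves, never from a script. Its argument "rows" is a list of rows, each a list of 6 numbers: the shift along the tool's x, y, z in mm, then the turn, a rotation vector about the tool's x, y, z in rad. In form: [[dx, dy, dz, rx, ry, rz], ...]. A call has exactly 5 rows; each row shifts and turns the commanded pose from where the row before left it, along the tool's axes as they then stand; what a row does not reach is not made up. A row lasts 1/8 s, in which the tool goes at most 62.5 mm and 10.7 degrees, less where a joint would pass 70% of its speed; a pose out of reach is approached as far as the arm can. A call is refused whole if a number of a shift passes 62.5 or a number of a turn 0.188, either way. A call with a gripper value outside its range is refused whole. "fingers" is the finger opening in mm, from 0 to 85.4, set as the call begins (left out, the last holds). The fingers move at their own pace and stop on an object; "grip_force" is the grip in N (left out, the last holds). Time passes only in rows, so rows that do not move let the fingers close, or fill a call up. It gives the time, the measured TCP pose, the force, the opening and the grip force at its end, in the units of the state.
- sense(): the state, without advancing time (a new reading comes with each control period).
- eyes.snapshot(name): name is "side" or "top" or "wrist"; returns (picture, depth): 384x512x3 uint8, red, green, blue; 384x512 float32, mm along the optical axis (not along the pixel's ray), 0 where there is no reading.
- eyes.get_calibration(name): a dict with "intrinsics" (3x3 intrinsics, pixels), "R" (3x3) and "t" (3): a world point X has camera coordinates R X + t; the wrist camera has in their place "mount" (4x4, takes a point from camera to tool coordinates, whose origin is the TCP and whose axes are the flange's). Camera axes: x right, y down, z forward; pixel columns grow to the right and rows downward; lengths in mm; the calibration is good to about 2 mm. A picture is of the moment at which its call begins: read the wrist's pose just before it. get_calibration takes no time and is no camera call.
- job.hand_in(): hands the job in; it is judged then, once.
Trained networks look in the newest picture that a camera, given by its name, has taken for a name from the list of things; names that differ only in an ending like _2 or _b are one class to them, and where a whole thing is asked for, a point or a joint stands for the part that bears it (a point fixed in the world has none). Each returns a list of dicts, best first, with "confidence" (0 to 1); they miss things now and then, are a little off and sometimes report something else, mostly with a low value. They report only what shows in the picture. A call takes as long as a camera call.
- models.boxes_of(name, camera): "xyz" ([x, y, z] in mm, in world coordinates, good to about 4 mm: the middle of the surface that is visible of it).
- models.cut_out(name, camera): "pixels" (384x512 bool, what is visible of it).
- models.place_of(name, camera): "xyz" ([x, y, z] in mm, in world coordinates, good to about 4 mm: a listed point, or the origin of a listed thing).
The state is a dict: "time": time; "joint_pos": joint angles; "qd": joint speeds; "joint_efforts": joint torques, N m; "tool_pos": TCP position; "tcp_rot": TCP orientation; "ft_force": force on the tool from outside, world axes, zero at the start; "wrist_torque": the same for the moment, N m; "finger_gap": finger opening in mm; "grip_force": force on a finger pad.
Only numpy, scipy, OpenCV 4.12 (cv2) and the standard library are available. Lean on these libraries where they do the work, as an engineer would, in place of code of your own. Each camera call takes 0.05 s, during which the arm holds its last target. There are 200 camera calls.

TASK

The flat straightedge is too thin to pick up where it lies. Slide it over the open edge of the bench at the robot's left until its front end overhangs by about five to seven centimetres, pinch that overhanging end by its two long sides, lift it and lay it flat on the closed notebook: centred, and running straight across the notebook's short side, then let go.

Things in the scene. Friction and masses are not known exactly. Their poses are not given: they have to be found in the camera images.
- straightedge: Loose metal straightedge lying flat on the bench, 230 x 44 mm, 0.1 kg, dark graduation marks on top. 7 mm thick along its flat middle (20 mm wide, out to both ends), bevelled to 3 mm at its long sides. Origin: centre of the underside; x along it to the front end (towards the bench's edge; a dark hanging hole at the other end), z up. Starts 10 to 100 mm from the edge, within 12 degrees of square.
- front_end (a point): Middle of the underside of the straightedge's front end, 115 mm from its origin.
- bench_edge (a point): A fixed point on the upper rim of the bench's straight open edge to the robot's left, over the floor far below. x runs along the edge away from the robot; y horizontally outward, square to the edge. The bench top is level with it (z = 0), 28 mm thick; its corner is 80 mm back along -x, and a tall machine stands on the bench from 110 mm on along +x.
- notebook: Closed grey laboratory notebook lying flat on the bench and staying put, 210 mm along its x, 148 mm along its y, its top 11 mm above the bench. Origin: centre of its underside, z up.

How it is judged (in metres and radians):
On the way, in this order (a step that is already met when the one before it is completed fails the run):
1. the straightedge lies flat on the bench with its front end at least 35 mm and at most 100 mm out over the edge (y of front_end in the frame of bench_edge between 0.035 and 0.1 m and height (world z) of straightedge between -0.004 and 0.004 m and angle between straightedge's own z axis and vertical below 0.05 rad), for 0.2 s.
2. the straightedge is pinched between the fingers and held clear of the bench (contact force between the fingers and straightedge above 2 N and height (world z) of straightedge above 0.03 m), for 0.2 s.
At the end, for the whole second after the job is handed in: The straightedge lies flat and at rest on the notebook, graduated face up, its centre within 35 mm of the notebook's centre along and across it, its length within 12 degrees of the notebook's short side (y) (x of straightedge in the frame of notebook between -0.035 and 0.035 m and y of straightedge in the frame of notebook between -0.035 and 0.035 m and z of straightedge in the frame of notebook between 0.007 and 0.015 m and angle between the x axis of straightedge and the y axis of notebook, either way round below 0.21 rad and angle between straightedge's own z axis and vertical below 0.05 rad and linear speed of straightedge below 0.02 m/s); the robot touches nothing.
It fails at once if the straightedge is dropped over the edge (height (world z) of straightedge below -0.05 m).
It also fails if it takes over 64 s, if anything falls off the work surface, if the arm or the gripper's body presses on something with over 40 N, if the wrist force passes 120 N, or if a joint passes its speed limit or range.

## Working session

There is one attempt and no reset: what is moved stays moved. The work goes in short steps, Python scripts to look and compute and a tool call to move; the robot and the scene stay as the last step left them, time stands still between calls to the robot, and variables do not carry over. Pictures are saved under pics/ and viewed, at most 10 in all, crops included, and the job is handed in when it is done.

Besides the shell and the picture viewer there is one more tool, called after "Call:" by a JSON object that holds its "op" and its "data", one argument or row to a line. apply_moves: Moves the arm, as the interface text tells. Its arguments: {"type":"object","properties":{"rows":{"type":"array"},"fingers":{"type":"number"},"grip_force":{"type":"number"}},"required":["rows"]}

```bash
mkdir -p pics; cat > h.py <<'E'
import numpy as np, cv2
from bench import sense, eyes, job, models
from scipy.spatial.transform import Rotation as Ro
def pose():
    s=sense(); T=np.eye(4); T[:3,:3]=Ro.from_euler('xyz',s['tcp_rot'],degrees=True).as_matrix(); T[:3,3]=s['tool_pos']; return T
def camT(name):
    c=eyes.get_calibration(name); K=np.array(c['intrinsics'])
    if 'mount' in c: return K,pose()@np.array(c['mount'])
    R=np.array(c['R']);T=np.eye(4);T[:3,:3]=R.T;T[:3,3]=-R.T@np.array(c['t']);return K,T
def cloud(depth,K,T):
    v,u=np.mgrid[:384,:512]; z=depth
    P=np.stack([(u-K[0,2])/K[0,0]*z,(v-K[1,2])/K[1,1]*z,z],-1)
    return P@T[:3,:3].T+T[:3,3]
E
python3 - <<'E'
from h import *
s=sense(); print({k:np.round(v,2) for k,v in s.items()})
ims=[]
for n in ['side','top','wrist']:
    K,T=camT(n); p,d=eyes.snapshot(n); ims.append(p); W=cloud(d,K,T)
    print(n,'cam at',T[:3,3].round(),'fwd',T[:3,2].round(2))
    for t in ['straightedge','notebook']:
        for r in models.cut_out(t,n)[:1]:
            m=r['pixels']&(d>0); 
            if m.sum()<20: continue
            q=W[m]; ce=np.median(q,0); rect=cv2.minAreaRect(q[:,:2].astype(np.float32)); print(t,n,round(r['confidence'],2),m.sum(),ce.round(1),rect,np.percentile(q[:,2],[5,50,95]).round(1))
    for t in ['straightedge','front_end','bench_edge','notebook']:
        print(' place',t,[(np.round(r['xyz'],1),round(r['confidence'],2)) for r in models.place_of(t,n)[:2]])
cv2.imwrite('pics/a.png',cv2.resize(np.hstack(ims[:2])[:,:,::-1],(800,300)))
cv2.imwrite('pics/b.png',ims[2][:,:,::-1])
E
```

```text
{'time': np.float64(0.0), 'joint_pos': array([66.9 ,  7.51, 85.33,  0.  , 87.26, -4.89]), 'qd': array([ 0.  , -0.03, -0.09, -0.14,  0.07, -0.06]), 'joint_efforts': array([ 0.000e+00, -5.694e+01, -5.006e+01,  0.000e+00,  1.000e-02,
        0.000e+00]), 'tool_pos': array([187.23, 569.46, 230.24]), 'tcp_rot': array([-1.7989e+02, -1.0000e-02,  1.6179e+02]), 'ft_force': array([ 0.54, -0.71, -0.57]), 'wrist_torque': array([ 0.03,  0.  , -0.03]), 'grip_force': np.float64(0.0), 'finger_gap': np.float64(85.39)}
side cam at [526. 581. 792.] fwd [-0.01 -0.61 -0.79]
straightedge side 0.96 1832 [484.2 114.2   5.3] ((489.75921630859375, 101.6078109741211), (47.003971099853516, 230.92965698242188), 32.26365280151367) [1.5 5.3 8.2]
notebook side 0.73 2526 [ 554.3 -233.1   10.7] ((553.7261352539062, -242.56268310546875), (171.86770629882812, 151.05386352539062), 9.843164443969727) [ 6.5 10.7 13.4]
 place straightedge [(array([ 4.942e+02,  9.600e+01, -4.000e-01]), 0.73)]
 place front_end [(array([428.7, 196.3,  -2.9]), 0.82)]
 place bench_edge [(array([410.4, 273.6,   3.6]), 0.64)]
 place notebook [(array([ 571.8, -246.9,    3. ]), 0.88)]
top cam at [ 300.   -9. 1022.] fwd [ 0.21  0.   -0.98]
straightedge top 0.6 1196 [487.8 102.8   6.3] ((490.0877685546875, 98.61035919189453), (44.19396209716797, 228.84710693359375), 32.941192626953125) [2.5 6.3 9.8]
notebook top 0.74 3839 [ 569.1 -242.6   12.3] ((610.780517578125, -239.64967346191406), (288.6234436035156, 154.6507568359375), 9.643964767456055) [ 8.5 12.3 15.3]
 place straightedge [(array([488.2,  99.8,  -3.9]), 0.67)]
 place front_end [(array([425.5, 192.7,  -2.4]), 0.63)]
 place bench_edge [(array([410.7, 272.3,   0.7]), 0.78)]
 place notebook [(array([ 574.5, -244.6,    4.5]), 0.57)]
wrist cam at [119. 593. 374.] fwd [ 0.27 -0.09 -0.96]
 place straightedge []
 place front_end []
 place bench_edge []
 place notebook []
```

View pics/a.png

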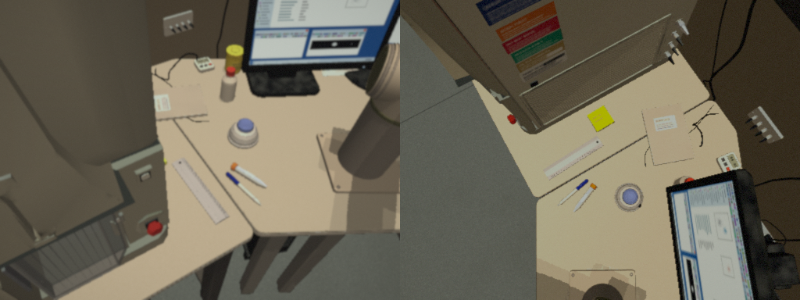

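```bash
python3 - <<'E'
from h import *
# edge line: boundary of bench top (|z|<8) vs far below, from both cameras
for n in ['side','top']:
    K,T=camT(n); p,d=eyes.snapshot(n); W=cloud(d,K,T)
    np.save(f'{n}W.npy',W)
    low=((W[...,2]<-40)&(d>0)).astype(np.uint8); top=((abs(W[...,2])<8)&(d>0)).astype(np.uint8)
    m=(cv2.dilate(low,np.ones((7,7)))>0)&(top>0)
    m&=(abs(W[...,0]-410)<200)&(abs(W[...,1]-272)<150)
    b=W[m][:,:2]
    print(n,low.sum(),len(b))
    if len(b)>20:
        l=cv2.fitLine(b.astype(np.float32),cv2.DIST_HUBER,0,.01,.01).ravel(); nrm=np.array([-l[1],l[0]])
        print(l, np.degrees(np.arctan2(l[1],l[0])), ((b-l[2:])@nrm).std(), b.min(0),b.max(0))
    # tall things near
    t=(W[...,2]>25)&(d>0)&(abs(W[...,1]-100)<350)&(W[...,0]>300)
    q=W[t]; print('tall',len(q), q.min(0) if len(q) else '', q.max(0) if len(q) else '')
    H,xe,ye=np.histogram2d(q[:,0],q[:,1],bins=[np.arange(300,1000,50),np.arange(-250,451,50)]); print(H.astype(int))
E
```

```text
side 21261 332
[  0.864706    0.5022784 481.76294   314.54123  ] 30.15085 4.494570372648309 [255.97129487 224.59283448] [608.86256419 388.62969141]
tall 76638 [ 300.01110186 -249.91269548   25.0210936 ] [830.01877716 449.97067213 669.04308091]
[[ 1693   397    38   365     1     0     0     0     0     0     0     0
      0     0]
 [  670   306    59   366     1     0     0     0     0     0     0     0
      0     0]
 [    0     0     0     0     0     0     0     0     0     0     0     0
      0     0]
 [    0     0     0     0     0     0     0     0     0     0     0     0
      0     0]
 [    0     0     0     0     0     0     0     0     0     0     0     0
      0     0]
 [    0     0     0     0     0     0     0     0     0  2344  8188     3
      0     0]
 [    0     0     0     0     0     0     0     0     0     8  6555 15210
   1450     0]
 [    0     0     0     0     0     0     0     0     0     0   119 10503
  14902   628]
 [    0     0     0     0     0     0     0     0     0     0     0     0
   3716  4619]
 [    0     0     0     0     0     0     0     0     0
[... 800 characters left out ...]
0    0    0    0    0    0    0    0    0]
 [   0    0    0    0    0    0    0    0    0    0    0    0    0    0]
 [   0    0    0    0    0    0    0    0 4222 6024 1641    0    0    0]
 [   0    0    0    0    0    0 1520 5524 2627   23  142  710  228    0]
 [   0    0    0    0  100 3575 2914    0    0    0    0  117  587    0]
 [   0    0    0 1865 2838   17    0    0    0    0    0    0    0    0]
 [ 117  843 1987  552    0    0    0    0    0    0    0    0    0    0]
 [1464  779    0    0    0    0    0    0    0    0    0    0    0    0]
 [   0    0    0    0    0    0    0    0    0    0    0    0    0    0]
 [   0    0    0    0    0    0    0    0    0    0    0    0    0    0]]
```

The side and top views both show the rule at about (490, 99), 3° off square. Its front end is about 76 mm inside the edge, and the edge runs at about 30° through (410, 273). I'll turn the tool to line up with the rule, then fly behind its rear end.

Call:
{"op": "apply_moves", "data": {
  "rows": [
    [0,0,0,0,0,0.134],
    [0,0,0,0,0,0.134],
    [0,0,0,0,0,0.134],
    [0,0,0,0,0,0.134],
    [0,0,0,0,0,0.134]
  ],
  "fingers": 18
}}

```text
time: 1.78
tool_pos: [187.5, 570.0, 231.3]
tcp_rot: [-180.0, -0.0, 123.2]
ft_force: [-0.5, -0.4, 0.3]
finger_gap: 18.2
grip_force: 0.0
```

Call:
{"op": "apply_moves", "data": {
  "rows": [
    [-47,0,0,0,0,0],
    [-47,0,0,0,0,0],
    [-47,0,0,0,0,0],
    [-47,0,0,0,0,0],
    [-47,0,0,0,0,0]
  ]
}}

```text
time: 2.4
tool_pos: [317.5, 372.5, 231.5]
tcp_rot: [180.0, -0.0, 123.4]
ft_force: [0.7, 0.0, -0.1]
finger_gap: 18.0
grip_force: 0.0
```

Call:
{"op": "apply_moves", "data": {
  "rows": [
    [-47,0,0,0,0,0],
    [-47,0,0,0,0,0],
    [-47,0,0,0,0,0],
    [-47,0,0,0,0,0],
    [-47,0,0,0,0,0]
  ]
}}

```text
time: 3.02
tool_pos: [447.0, 176.2, 231.5]
tcp_rot: [180.0, 0.0, 123.4]
ft_force: [0.1, 0.5, -1.0]
finger_gap: 18.3
grip_force: 0.0
```

Call:
{"op": "apply_moves", "data": {
  "rows": [
    [-47,0,0,0,0,0],
    [-47,0,0,0,0,0],
    [-47,0,0,0,0,0],
    [-47,0,0,0,0,0],
    [-40,0,0,0,0,0]
  ]
}}

```text
time: 3.65
tool_pos: [572.5, -14.4, 231.4]
tcp_rot: [180.0, 0.0, 123.4]
ft_force: [0.1, 0.1, -0.4]
finger_gap: 17.8
grip_force: 0.0
```

```bash
cat >> h.py <<'E'
C=np.array([410.5,273.]);A=np.radians(30.15);EX=np.array([np.cos(A),np.sin(A)]);EY=np.array([-np.sin(A),np.cos(A)])
def rule(n,conf=0.3):
    K,T=camT(n); p,d=eyes.snapshot(n); W=cloud(d,K,T)
    for r in models.cut_out('straightedge',n)[:1]:
        m=cv2.erode(r['pixels'].astype(np.uint8),np.ones((3,3)))>0; m&=d>0
        q=W[m]; (c,sz,a)=cv2.minAreaRect(q[:,:2].astype(np.float32)); c=np.array(c)
        a=np.radians(a if sz[0]>sz[1] else a+90); u=np.array([np.cos(a),np.sin(a)]); u*=np.sign(u@EY)
        L=max(sz)
        print(n,round(r['confidence'],2),'c',c.round(1),'size',np.round(sz,1),'yaw',np.degrees(np.arctan2(u[1],u[0])).round(2),'z',np.percentile(q[:,2],[5,50,95]).round(1),'edge front',((c+u*L/2-C)@EY).round(1),'rear',(c-u*L/2).round(1),'ex centre',((c-C)@EX).round(1),'front xy',(c+u*L/2).round(1))
    return p,d,W
E
python3 - <<'E'
from h import *
p,d,W=rule('wrist'); cv2.imwrite('pics/c.png',p[:,:,::-1])
rule('top')
print(sense()['tool_pos'])
E
```

```text
wrist 0.88 c [515.1  62. ] size [ 43.7 137.1] yaw 122.07 z [3.3 6.4 8.1] edge front -166.5 rear [551.5   3.9] ex centre -15.6 front xy [478.7 120.1]
top 0.38 c [554.5  18.5] size [15.2 17.2] yaw 123.42 z [3.2 6.3 9.3] edge front -283.8 rear [559.2  11.3] ex centre -3.4 front xy [549.7  25.6]
[571.67682683 -13.16655282 230.99439063]
```

View pics/c.png

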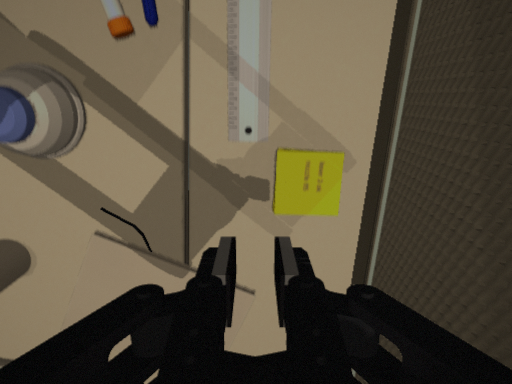

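Call:
{"op": "apply_moves", "data": {
  "rows": [
    [0,-7.5,40,0,0,-0.017],
    [0,0,45,0,0,0],
    [0,0,45,0,0,0],
    [0,0,45,0,0,0],
    [0,0,36,0,0,0]
  ],
  "fingers": 8
}}

```text
time: 4.47
tool_pos: [564.2, -15.3, 18.6]
tcp_rot: [-180.0, -0.1, 124.5]
ft_force: [0.5, -0.6, -0.4]
finger_gap: 8.3
grip_force: 0.0
```

Call:
{"op": "apply_moves", "data": {
  "rows": [
    [0,0,8,0,0,0],
    [0,0,4,0,0,0],
    [0,0,3,0,0,0],
    [0,0,2,0,0,0],
    [0,0,0,0,0,0]
  ]
}}

```text
time: 5.1
tool_pos: [565.9, -17.0, 3.9]
tcp_rot: [180.0, 0.0, 124.4]
ft_force: [0.1, -1.4, -0.1]
finger_gap: 8.0
grip_force: 0.0
```

Call:
{"op": "apply_moves", "data": {
  "rows": [
    [0,0,1,0,0,0.035],
    [5,0,0,0,0,0],
    [6,0,0,0,0,0],
    [6,0,0,0,0,0],
    [6,0,0,0,0,0]
  ]
}}

```text
time: 5.72
tool_pos: [552.9, 3.0, 2.3]
tcp_rot: [-180.0, 0.0, 122.4]
ft_force: [1.1, -0.3, 0.1]
finger_gap: 7.9
grip_force: 0.2
```

Call:
{"op": "apply_moves", "data": {
  "rows": [
    [8,0,0,0,0,0],
    [8,0,0,0,0,0],
    [8,0,0,0,0,0],
    [8,0,0,0,0,0],
    [8,0,0,0,0,0]
  ]
}}

```text
time: 6.35
tool_pos: [531.5, 36.8, 2.3]
tcp_rot: [180.0, 0.0, 122.4]
ft_force: [0.2, -0.9, -0.4]
finger_gap: 7.9
grip_force: 0.3
```

```bash
python3 - <<'E'
from h import *
p,d,W=rule('side'); p2,_,_=rule('top')
cv2.imwrite('pics/d.png',cv2.resize(np.hstack([p[150:384,150:384],p2[80:314,100:334]])[:,:,::-1],(800,400)))
E
```

```text
side 0.74 c [461.8 146.3] size [ 40.5 224.5] yaw 121.82 z [3.  5.9 8.4] edge front -23.1 rear [521.  51.] ex centre -19.2 front xy [402.7 241.7]
top 0.97 c [462.6 144.4] size [ 37.4 220.3] yaw 121.8 z [3.2 6.9 9.9] edge front -27.3 rear [520.7  50.8] ex centre -19.5 front xy [404.6 238. ]
```

View pics/d.png

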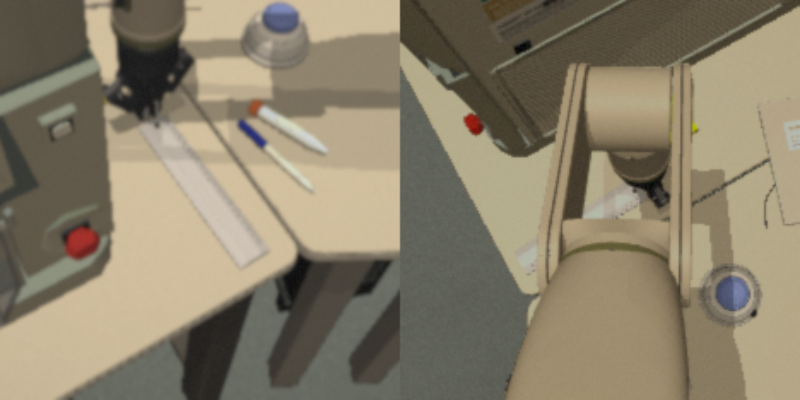

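Call:
{"op": "apply_moves", "data": {
  "rows": [
    [8,0,0,0,0,0],
    [9,0,0,0,0,0],
    [9,0,0,0,0,0],
    [9,0,0,0,0,0],
    [9,0,0,0,0,0]
  ]
}}

```text
time: 7.18
tool_pos: [507.9, 74.1, 2.4]
tcp_rot: [180.0, 0.0, 122.4]
ft_force: [0.9, -1.1, 1.3]
finger_gap: 7.7
grip_force: 0.7
```

Call:
{"op": "apply_moves", "data": {
  "rows": [
    [9,0,0,0,0,0],
    [9,0,0,0,0,0],
    [8,0,0,0,0,0],
    [6,0,0,0,0,0],
    [4,0,0,0,0,0]
  ]
}}

```text
time: 7.8
tool_pos: [488.6, 104.2, 2.2]
tcp_rot: [-180.0, -0.0, 122.4]
ft_force: [1.0, -1.4, -0.2]
finger_gap: 8.2
grip_force: 0.5
```

```bash
python3 - <<'E'
from h import *
p,d,W=rule('side'); p2,_,_=rule('top')
for t in ['front_end','bench_edge']: print(t,[(np.round(r['xyz'],1),round(r['confidence'],2)) for r in models.place_of(t,'side')[:2]])
cv2.imwrite('pics/e.png',cv2.resize(np.hstack([p[150:384,150:384],p2[80:314,100:334]])[:,:,::-1],(800,400)))
print(sense()['tool_pos'],sense()['joint_pos'])
E
```

```text
side 0.83 c [419.3 213.7] size [ 42.6 225. ] yaw 122.52 z [2.7 5.9 8.5] edge front 56.6 rear [479.8 118.8] ex centre -22.2 front xy [358.9 308.5]
top 0.85 c [419.  211.5] size [ 38.  219.2] yaw 121.52 z [ 3.3  6.6 10.1] edge front 52.2 rear [476.3 118.1] ex centre -23.5 front xy [361.7 305. ]
front_end [(array([357.7, 306.7,  -5. ]), 0.61)]
bench_edge [(array([411.2, 277.9,   4.3]), 0.96), (array([422.8, 208.9,  -1.1]), 0.68)]
[488.79913492 103.81833616   2.15830581] [ 6.10805908e+00  6.24478672e+00  1.12237256e+02  3.36025897e-03
  6.15372126e+01 -2.62554503e+01]
```

View pics/e.png

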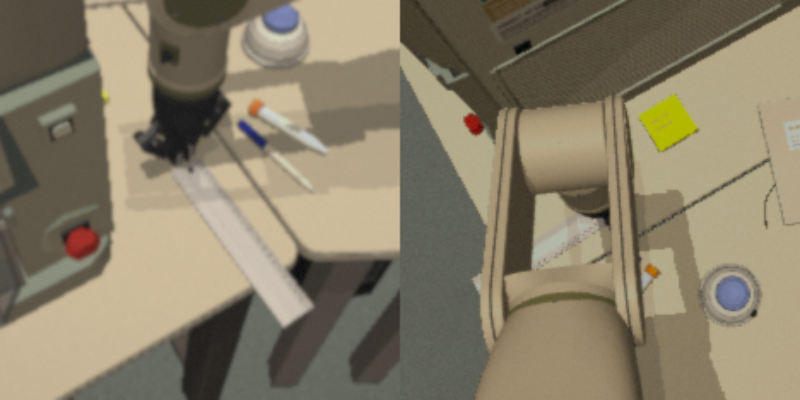

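Front end is at about (359, 308), overhanging about 56 mm in both cameras, and the rule is lying flat. Next I'll back off, lift and go over the overhang.

Call:
{"op": "apply_moves", "data": {
  "rows": [
    [-8,0,0,0,0,0],
    [-4,0,-30,0,0,0],
    [0,0,-50,0,0,0],
    [0,0,-50,0,0,0],
    [0,0,-20,0,0,0]
  ]
}}

```text
time: 8.72
tool_pos: [497.5, 93.4, 156.3]
tcp_rot: [179.7, 0.2, 122.3]
ft_force: [0.6, 0.2, 0.3]
finger_gap: 7.8
grip_force: 0.0
```

Call:
{"op": "apply_moves", "data": {
  "rows": [
    [46,0,0,0,0,0],
    [46,0,0,0,0,0],
    [46,0,0,0,0,0],
    [46,0,0,0,0,0],
    [46,0,0,0,0,0]
  ],
  "fingers": 75
}}

```text
time: 9.35
tool_pos: [371.8, 288.8, 152.5]
tcp_rot: [180.0, 0.0, 122.3]
ft_force: [0.2, 0.9, 0.1]
finger_gap: 74.7
grip_force: 0.0
```

Call:
{"op": "apply_moves", "data": {
  "rows": [
    [0,0,0,0,0,0],
    [0,0,0,0,0,0],
    [0,0,0,0,0,0],
    [0,0,0,0,0,0],
    [0,0,0,0,0,0]
  ]
}}

```text
time: 9.98
tool_pos: [372.6, 287.5, 152.3]
tcp_rot: [-180.0, 0.0, 122.3]
ft_force: [-0.4, -0.3, 0.1]
finger_gap: 75.3
grip_force: 0.0
```

```bash
python3 - <<'E'
from h import *
p,d,W=rule('wrist'); cv2.imwrite('pics/f.png',p[:,:,::-1])
rule('side')
for n in ['wrist','side']:print(n,[(np.round(r['xyz'],1),round(r['confidence'],2)) for r in models.place_of('front_end',n)[:2]])
print(sense()['tool_pos'],sense()['tcp_rot'])
E
```

```text
wrist 0.84 c [415.4 218.4] size [ 42.1 213.8] yaw 122.37 z [3.7 6.5 8. ] edge front 57.2 rear [472.7 128.1] ex centre -23.2 front xy [358.2 308.7]
side 0.84 c [427.5 217.9] size [ 65.8 228.9] yaw 120.88 z [2.9 5.9 8.4] edge front 58.3 rear [486.2 119.7] ex centre -13.0 front xy [368.7 316.1]
wrist [(array([363. , 309.4,   3.4]), 0.97)]
side [(array([358.9, 309.2,  -5.5]), 0.9)]
[372.19357115 288.00297736 152.295672  ] [-1.79999433e+02  9.51046040e-04  1.22372007e+02]
```

View pics/f.png

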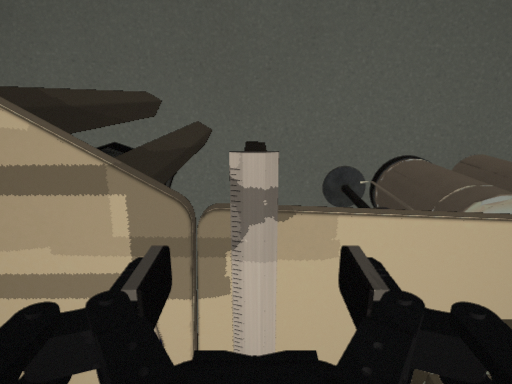

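The rule is centred between the fingers (end at pixel (254, 152), rim at row ~207). The neighbouring bench's corner at (190, 200) is near the left finger, so I'll narrow to 58 mm for the descent.

Call:
{"op": "apply_moves", "data": {
  "rows": [
    [0,0,0,0,0,0],
    [0,0,30,0,0,0],
    [0,0,35,0,0,0],
    [0,0,35,0,0,0],
    [0,0,20,0,0,0]
  ],
  "fingers": 58,
  "grip_force": 60
}}

```text
time: 10.9
tool_pos: [371.0, 287.4, 30.3]
tcp_rot: [-179.9, -0.0, 122.4]
ft_force: [-0.3, 0.1, 0.0]
finger_gap: 58.3
grip_force: 0.0
```

Call:
{"op": "apply_moves", "data": {
  "rows": [
    [0,0,14,0,0,0],
    [0,0,14,0,0,0],
    [0,0,10,0,0,0],
    [0,0,6,0,0,0],
    [0,0,0,0,0,0]
  ]
}}

```text
time: 11.52
tool_pos: [372.1, 287.9, -11.9]
tcp_rot: [-180.0, 0.0, 122.4]
ft_force: [-0.2, 0.1, 0.0]
finger_gap: 58.0
grip_force: 0.0
```

Call:
{"op": "apply_moves", "data": {
  "rows": [
    [0,0,0,0,0,0],
    [0,0,0,0,0,0],
    [0,0,0,0,0,0],
    [0,0,0,0,0,0],
    [0,0,0,0,0,0]
  ],
  "fingers": 30,
  "grip_force": 60
}}

```text
time: 12.15
tool_pos: [372.6, 288.3, -11.3]
tcp_rot: [179.9, 0.0, 122.4]
ft_force: [-0.5, -0.4, 5.3]
finger_gap: 42.1
grip_force: 60.3
```

Call:
{"op": "apply_moves", "data": {
  "rows": [
    [0,0,-6,0,0,0],
    [0,0,-10,0,0,0],
    [0,0,-15,0,0,0],
    [0,0,-15,0,0,0],
    [0,0,-15,0,0,0]
  ]
}}

```text
time: 12.78
tool_pos: [372.5, 288.2, 50.8]
tcp_rot: [179.9, 0.0, 122.4]
ft_force: [0.4, 0.6, -1.9]
finger_gap: 41.9
grip_force: 60.8
```

Call:
{"op": "apply_moves", "data": {
  "rows": [
    [0,0,-15,0,0,0],
    [0,0,-20,0,0,0],
    [0,0,-20,0,0,0],
    [0,0,-20,0,0,0],
    [0,0,-10,0,0,0]
  ]
}}

```text
time: 13.4
tool_pos: [372.8, 288.4, 136.1]
tcp_rot: [179.9, 0.0, 122.4]
ft_force: [0.4, -0.1, -2.0]
finger_gap: 42.3
grip_force: 60.8
```

```bash
python3 - <<'E'
from h import *
s=sense();print(s['tool_pos'],s['tcp_rot'],s['finger_gap'],s['grip_force'],s['ft_force'],s['wrist_torque'])
for n in ['wrist','side']:
    K,T=camT(n); p,d=eyes.snapshot(n); W=cloud(d,K,T)
    r=models.cut_out('straightedge',n)
    if not r: print(n,'none'); continue
    m=(cv2.erode(r[0]['pixels'].astype(np.uint8),np.ones((5,5)))>0)&(d>0); q=W[m]
    Ti=np.linalg.inv(pose()); ql=q@Ti[:3,:3].T+Ti[:3,3]
    A_=np.c_[ql[:,:2],np.ones(len(ql))]; k=np.ones(len(ql),bool)
    for _ in range(3):
        co=np.linalg.lstsq(A_[k],ql[k,2],rcond=None)[0]; k=abs(ql[:,2]-A_@co)<4
    print(n,r[0]['confidence'],len(q),k.sum(),'plane in tool: slope x,y deg',np.degrees(np.arctan(co[:2])).round(2),'z at tcp',co[2].round(1),'rect tool',cv2.minAreaRect(ql[k][:,:2].astype(np.float32)))
    cv2.imwrite(f'pics/g_{n}.png',p[:,:,::-1])
K,T=camT('top'); p,d=eyes.snapshot('top'); W=cloud(d,K,T)
r=models.cut_out('notebook','top'); print([(x['confidence'],x['pixels'].sum()) for x in r[:3]])
m=r[0]['pixels'].astype(np.uint8); m=cv2.morphologyEx(m,cv2.MORPH_OPEN,np.ones((7,7)))
nl,lab,st,_=cv2.connectedComponentsWithStats(m); b=lab==1+np.argmax(st[1:,4]); b&=(d>0)&(abs(W[...,2]-11)<8)
q=W[b]; print('nb',cv2.minAreaRect(q[:,:2].astype(np.float32)),np.median(q[:,2]))
print(models.place_of('notebook','top')[:1],models.place_of('notebook','side')[:1])
# obstacles around notebook
g=(d>0)&(W[...,2]>14)&(abs(W[...,0]-573)<140)&(abs(W[...,1]+245)<160); print('tall near',g.sum(), W[g].min(0) if g.any() else '', W[g].max(0) if g.any() else '')
x0=p.copy(); x0[g]=[255,0,0]; cs,_=cv2.findContours(b.astype(np.uint8),0,1); cv2.drawContours(x0,cs,-1,(0,255,0),1)
cv2.imwrite('pics/g_top.png',cv2.resize(np.hstack([x0[40:240,280:480],cv2.imread('pics/g_side.png')[150:350,150:350,::-1]])[:,:,::-1],(800,400)))
E
```

```text
[372.79303737 288.40584084 136.09306361] [1.79877108e+02 3.20211003e-03 1.22374554e+02] 42.30462461105047 60.79352483153343 [ 0.44882869 -0.13793023 -1.98934423] [ 0.08976069  0.04904803 -0.01477568]
wrist 0.66 12471 12454 plane in tool: slope x,y deg [-0.56  0.1 ] z at tcp -17.3 rect tool ((-7.7828826904296875, 0.09928703308105469), (65.83877563476562, 42.33494567871094), 0.4337688088417053)
side 0.87 1483 1482 plane in tool: slope x,y deg [-0.84  1.73] z at tcp -19.2 rect tool ((-87.9102783203125, 2.3135814666748047), (219.9117889404297, 34.72734451293945), 0.6884797811508179)
[(0.92, np.int64(3790))]
nb ((573.8641357421875, -244.661865234375), (210.80508422851562, 151.8276824951172), 9.564248085021973) 12.209010499900046
[{'xyz': [568.9, -244.2, 0.1], 'confidence': 0.8}] [{'xyz': [572.5, -240.9, -2.4], 'confidence': 0.68}]
tall near 1435 [ 459.86724989 -404.91351478   14.00082346] [ 712.99685612 -157.31062215  539.17686626]
```

View pics/g_top.png

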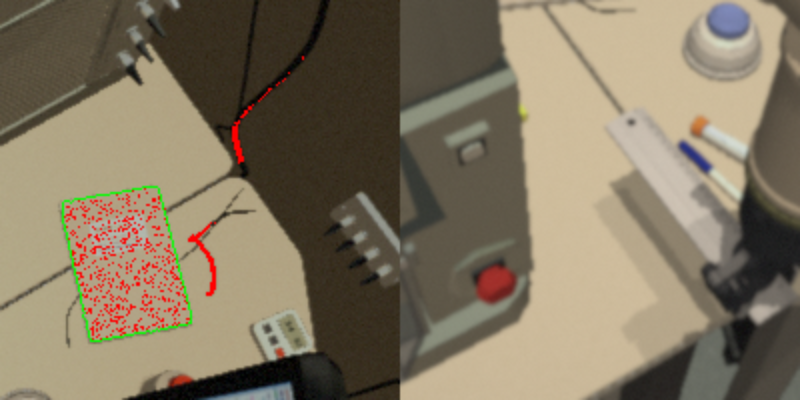

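```bash
python3 - <<'E'
from h import *
c=np.array([573.9,-244.7]);a=np.radians(9.56);X=np.array([np.cos(a),np.sin(a)]);Y=np.array([-np.sin(a),np.cos(a)])
for n in ['top','side']:
    K,T=camT(n)
    Ws=[]
    for _ in range(5):
        p,d=eyes.snapshot(n); Ws.append(cloud(np.where(d>0,d,np.nan),K,T))
    W=np.nanmean(Ws,0); q=W[...,:2]-c; x=q@X; y=q@Y; z=W[...,2]
    for lo,hi in [(-200,-150),(-150,-130),(-130,-115),(-115,-100),(-100,-90),(-90,-78),(78,90),(90,105),(105,120)]:
        r=[]
        for xl in range(-100,100,20):
            m=(y>lo)&(y<hi)&(x>xl)&(x<xl+20); r.append(round(float(np.nanmax(z[m])),0) if m.any() else None)
        print(n,lo,hi,r)
E
```

```text
top -200 -150 [2.0, 3.0, 2.0, 3.0, 2.0, 3.0, 2.0, 503.0, 527.0, 540.0]
top -150 -130 [2.0, 2.0, 2.0, 2.0, 2.0, 2.0, 14.0, 12.0, 2.0, 2.0]
top -130 -115 [2.0, 2.0, 1.0, 2.0, 1.0, 6.0, 20.0, 2.0, 1.0, 1.0]
top -115 -100 [3.0, 2.0, 1.0, 2.0, 2.0, 29.0, 22.0, 3.0, 2.0, 2.0]
top -100 -90 [2.0, 2.0, 2.0, 2.0, 4.0, 5.0, 1.0, 2.0, 1.0, 2.0]
top -90 -78 [2.0, 2.0, 2.0, 2.0, 5.0, 61.0, 2.0, 1.0, 2.0, 2.0]
top 78 90 [2.0, 2.0, 5.0, 3.0, 2.0, 2.0, 1.0, 2.0, 2.0, 2.0]
top 90 105 [8.0, 7.0, 5.0, 2.0, 2.0, 3.0, 2.0, 2.0, 2.0, 2.0]
top 105 120 [6.0, 2.0, 2.0, 2.0, 1.0, 2.0, 2.0, 2.0, 2.0, 2.0]
side -200 -150 [-0.0, -0.0, -0.0, 0.0, 0.0, 0.0, 0.0, 6.0, None, None]
side -150 -130 [0.0, -0.0, 1.0, 0.0, 0.0, 0.0, 12.0, 8.0, -2.0, None]
side -130 -115 [0.0, 0.0, 0.0, -1.0, 1.0, 4.0, 18.0, 0.0, -1.0, None]
side -115 -100 [-0.0, -0.0, -0.0, 0.0, 0.0, 26.0, 20.0, -1.0, None, None]
side -100 -90 [0.0, 1.0, -1.0, -0.0, 1.0, 30.0, 0.0, 0.0, -1.0, None]
side -90 -78 [-1.0, -0.0, -1.0, -1.0, 3.0, 53.0, -1.0, -0.0, -1.0, None]
side 78 90 [1.0, -0.0, 3.0, 1.0, 1.0, 12.0, 11.0, 5.0, 12.0, None]
side 90 105 [6.0, 5.0, 3.0, -0.0, 1.0, 0.0, 0.0, -0.0, -1.0, None]
side 105 120 [7.0, 0.0, 0.0, 0.0, 0.0, 0.0, 1.0, 0.0, 1.0, None]
```

```bash
python3 - <<'E'
from h import *
c=np.array([573.9,-244.7]);a=np.radians(9.56);X=np.array([np.cos(a),np.sin(a)]);Y=np.array([-np.sin(a),np.cos(a)])
for n in ['top','side']:
    K,T=camT(n); W=np.nanmean([cloud(np.where(d>0,d,np.nan),K,T) for d in [eyes.snapshot(n)[1] for _ in range(5)]],0)
    q=W[...,:2]-c; x=q@X; y=q@Y; z=W[...,2]
    for s,cond in [('right',(y<-76)&(y>-145)&(abs(x)<60)&(z>6)),('left',(y>77)&(y<135)&(x<25)&(x>-90)&(z>3.5))]:
        print(n,s,*[f'{i:.0f},{j:.0f},{k:.0f}' for i,j,k in sorted(zip(x[cond],y[cond],z[cond]))])
E
```

```text
top right 3,-78,66 3,-81,55 3,-82,61 5,-81,49 5,-79,57 6,-89,41 13,-105,26 13,-101,28 16,-106,25 17,-109,23 17,-103,24 19,-113,22 19,-110,23 20,-121,7 20,-107,23 22,-114,22 22,-118,20 24,-121,20 24,-129,6 25,-118,21 28,-126,17 28,-123,17 30,-133,15 30,-130,15 31,-127,16 33,-134,15 33,-137,13 33,-131,15 35,-141,13 36,-138,13 36,-135,14 38,-142,12
top left -88,104,7 -85,103,7 -82,103,7 -79,102,6 -77,101,6 -74,100,5 -71,100,5 -68,99,6 -62,98,4 -60,95,5 -57,94,5 -54,93,4 -52,90,4 -52,93,4 -47,86,4 -46,89,4 -45,83,4 -42,82,4
side right 3,-77,62 3,-81,44 3,-82,40 3,-77,58 3,-79,49 4,-77,54 6,-84,35 6,-82,40 6,-76,59 6,-77,55 6,-80,45 6,-78,50 9,-89,27 9,-85,38 9,-86,34 10,-97,28 11,-91,30 13,-101,25 13,-96,26 16,-104,23 16,-99,24 18,-105,22 19,-103,21 20,-114,19 21,-108,20 21,-108,17 23,-113,20 23,-112,18 25,-125,14 26,-116,18 26,-115,16 28,-123,16 28,-120,15 31,-125,15 31,-122,14 33,-133,12 33,-128,13 36,-134,12 36,-132,10 38,-140,11 38,-138,9 41,-143,9 41,-141,7
side left -89,106,6 -87,104,5 -84,104,5 -83,78,11 -82,103,4 -79,103,4 -78,77,11 -76,103,4 -74,102,4 -71,103,5 -69,101,4 -66,100,4 -64,100,4 -62,77,11 -60,77,7 -60,78,11 -57,78,12 -54,78,8 -54,95,4 -46,77,5 -44,78,6 -41,77,6 -36,78,12 -33,78,12 -25,77,12 -17,77,6 -15,77,10 -15,77,6 -12,77,7 -12,78,4 -12,79,12 -9,78,11 -9,78,8 -2,77,12 4,78,6 6,77,6 9,77,10 11,77,11 11,77,7 14,77,11 19,77,8 25,77,9 25,77,5
```

```bash
python3 - <<'E'
from h import *
c=np.array([573.9,-244.7]);a=np.radians(9.56);X=np.array([np.cos(a),np.sin(a)]);Y=np.array([-np.sin(a),np.cos(a)])
for n in ['top','side']:
    K,T=camT(n); W=np.nanmean([cloud(np.where(d>0,d,np.nan),K,T) for d in [eyes.snapshot(n)[1] for _ in range(3)]],0)
    q=W[...,:2]-c; x=q@X; y=q@Y; z=W[...,2]
    cond=(y<200)&(y>-145)&(abs(x)<125)&(z>30)
    print(n,*[f'{i:.0f},{j:.0f},{k:.0f}' for i,j,k in sorted(zip(x[cond],y[cond],z[cond]))])
s=sense()
u=np.degrees(a)+90+3
d=np.array([np.cos(np.radians(u)),np.sin(np.radians(u))])
t=c-24*X+12*Y+90*d
D=t-s['tool_pos'][:2]; print('target tcp',t,'rule yaw',u,'delta',D,s['tcp_rot'])
ps=np.radians(s['tcp_rot'][2]); print('in tool now x,y',D@[np.cos(ps),np.sin(ps)],D@[np.sin(ps),-np.cos(ps)])
ps=np.radians(u+.0); print('after turn x,y',D@[np.cos(ps),np.sin(ps)],D@[np.sin(ps),-np.cos(ps)])
E
```

```text
top -90,-54,148 -90,-53,146 -89,-56,151 -88,-54,149 -88,-53,138 -87,-53,147 -87,-56,154 -87,-53,153 -85,-54,137 -85,-55,157 -85,-58,154 -84,-54,155 -83,-59,156 -82,-56,155 -82,-54,155 -81,-59,156 -80,-57,156 -80,-55,155 -79,-59,158 -78,-56,158 -78,-54,158 -76,-59,159 -76,-57,157 -74,-59,160 -73,-58,157 -71,-60,159 -71,-57,160 -69,-61,158 -69,-59,158 -67,-61,161 -66,-59,159 -64,-62,158 -64,-60,158 -63,-59,156 -61,-60,159 -61,-64,157 -60,-59,156 -59,-64,157 -58,-62,156 -58,-60,157 -56,-63,155 -56,-60,156 -53,-63,156 -53,-61,155 -51,-64,156 -50,-63,153 -49,-62,149 -48,-67,151 -47,-64,152 -46,-63,149 -45,-65,150 -43,-64,147 -42,-63,145 -40,-65,145 -39,-65,141 -37,-67,142 -36,-66,140 -35,-65,136 -34,-67,139 -33,-65,136 -31,-65,130 -29,-68,131 -28,-66,130 -25,-68,119 -25,-68,127 -23,-67,122 -21,-68,121 -21,-71,119 -19,-68,114 -16,-72,112 -16,-69,114 -14,-69,106 -11,-73,105 -11,-71,104 -7,-72,102 -7,-74,90 -6,-72,96 -2,-75,91 -0,-73,87 2,-77,68 3,-75,76 3,-82,54 3,-75,85 4,-83,61 5,-81,48 5,-79,57 5,-89,41 113,-144,131 114,-144,124 115,-143,135 115,-142,129 115,-140,135 115,-138,147 115,-14
[... 2762 characters left out ...]
7,109 -16,-67,106 -14,-73,105 -13,-69,106 -13,-69,99 -13,-67,103 -11,-72,103 -10,-70,95 -10,-68,100 -10,-67,104 -8,-71,98 -8,-72,91 -7,-67,97 -5,-71,95 -5,-71,92 -5,-71,89 -2,-72,91 -2,-72,85 -2,-70,89 -0,-76,85 0,-73,84 1,-73,77 1,-72,82 1,-73,74 3,-74,80 3,-76,69 3,-84,38 3,-82,43 3,-77,61 3,-75,66 3,-72,79 3,-73,75 3,-79,53 3,-76,58 4,-78,50 6,-77,71 6,-77,68 6,-76,66 6,-78,57 6,-85,34 6,-76,63 6,-79,50 6,-77,55 6,-81,41 6,-78,47 9,-85,38 9,-86,34
target tcp [ 528.66877414 -149.00638823] rule yaw 102.56 delta [ 156.47657069 -437.04701838] [1.79997806e+02 4.22244733e-04 1.22372418e+02]
in tool now x,y -452.904421884872 -101.84595275161756
after turn x,y -460.6156537792737 57.69083937894391
```

A wire arches over the notebook's far side: about 160 mm high, at notebook y around -60, x from -90 to +5. So I'll come down short of it, slide the rule in low underneath, and lay it at notebook x ≈ -24, y ≈ +18, turned 3°.

Call:
{"op": "apply_moves", "data": {
  "rows": [
    [0,0,0,0,0,0.069],
    [0,0,0,0,0,0.069],
    [0,0,0,0,0,0.069],
    [0,0,0,0,0,0.069],
    [0,0,0,0,0,0.07]
  ]
}}

```text
time: 15.72
tool_pos: [372.2, 288.0, 134.3]
tcp_rot: [180.0, 0.0, 102.4]
ft_force: [-0.9, 0.2, -0.7]
finger_gap: 42.0
grip_force: 60.8
```

Call:
{"op": "apply_moves", "data": {
  "rows": [
    [-20,3.4,0,0,0,0],
    [-35,6,0,0,0,0],
    [-38,6.5,0,0,0,0],
    [-38,6.5,0,0,0,0],
    [-38,6.5,0,0,0,0]
  ]
}}

```text
time: 16.35
tool_pos: [437.5, 128.2, 134.5]
tcp_rot: [180.0, 0.0, 102.6]
ft_force: [-0.5, 0.2, -0.6]
finger_gap: 42.2
grip_force: 60.8
```

Call:
{"op": "apply_moves", "data": {
  "rows": [
    [-38,6.5,0,0,0,0],
    [-38,6.5,0,0,0,0],
    [-36,6,0,0,0,0],
    [-32,5.4,0,0,0,0],
    [-22,4,0,0,0,0]
  ]
}}

```text
time: 16.98
tool_pos: [501.3, -28.0, 134.3]
tcp_rot: [180.0, 0.0, 102.5]
ft_force: [-1.0, -0.2, -1.3]
finger_gap: 41.9
grip_force: 60.8
```

```bash
cat > chk.py <<'E'
from h import *
c=np.array([573.9,-244.7]);a=np.radians(9.56);X=np.array([np.cos(a),np.sin(a)]);Y=np.array([-np.sin(a),np.cos(a)])
s=sense();print(s['tool_pos'],s['tcp_rot'],s['finger_gap'],s['grip_force'],s['ft_force'])
D=np.array([527.7,-143.1])-s['tool_pos'][:2];ps=np.radians(s['tcp_rot'][2]);print('to target tool x,y',D@[np.cos(ps),np.sin(ps)],D@[np.sin(ps),-np.cos(ps)])
for n in ['side','top']:
    K,T=camT(n); p,d=eyes.snapshot(n); W=cloud(d,K,T)
    for r in models.cut_out('straightedge',n)[:1]:
        m=(cv2.erode(r['pixels'].astype(np.uint8),np.ones((3,3)))>0)&(d>0); q=W[m]
        k=abs(q[:,2]-np.median(q[:,2]))<15; q=q[k]
        (cc,sz,an)=cv2.minAreaRect(q[:,:2].astype(np.float32)); cc=np.array(cc); an=an if sz[0]>sz[1] else an+90
        v=(q[:,:2]-cc)@[np.cos(np.radians(an)),np.sin(np.radians(an))]
        print(n,round(r['confidence'],2),'centre in nb',((cc-c)@X).round(1),((cc-c)@Y).round(1),'size',np.round(sz,1),'yaw',round(an,1),'z med',np.median(q[:,2]).round(1),'slope deg',np.degrees(np.polyfit(v,q[:,2],1)[0]).round(2))
    cv2.imwrite(f'pics/last_{n}.png',p[:,:,::-1])
E
python3 chk.py
```

```text
[501.28804287 -27.99566649 134.29578518] [1.79998367e+02 9.10825628e-03 1.02485008e+02] 41.921175711468216 60.80853670835495 [-0.97549775 -0.17253854 -1.29320467]
to target tool x,y -118.09226260663341 0.9036508380524212
side 0.55 centre in nb -33.4 140.5 size [ 40.  225.4] yaw 102.0 z med 150.1 slope deg 0.94
top 0.7 centre in nb -32.2 133.2 size [ 43.9 224.1] yaw 101.9 z med 149.9 slope deg 0.56
```

Call:
{"op": "apply_moves", "data": {
  "rows": [
    [0,0,20,0,0,0],
    [0,0,30,0,0,0],
    [0,0,30,0,0,0],
    [0,0,25,0,0,0],
    [0,0,13,0,0,0]
  ]
}}

```text
time: 17.8
tool_pos: [499.6, -25.4, 14.8]
tcp_rot: [-179.9, -0.1, 102.6]
ft_force: [1.0, 0.7, -1.7]
finger_gap: 41.9
grip_force: 60.9
```

Call:
{"op": "apply_moves", "data": {
  "rows": [
    [-15,0,0,0,0,0],
    [-20,0,0,0,0,0],
    [-25,0,0,0,0,0],
    [-25,0,0,0,0,0],
    [-15,0,0,0,0,0]
  ]
}}

```text
time: 18.42
tool_pos: [524.0, -126.9, 17.8]
tcp_rot: [179.9, 0.1, 102.4]
ft_force: [0.2, 0.0, -1.4]
finger_gap: 42.1
grip_force: 60.9
```

Call:
{"op": "apply_moves", "data": {
  "rows": [
    [-12,0,0,0,0,0],
    [-6,0,0,0,0,0],
    [0,0,0,0,0,0],
    [0,0,0,0,0,0],
    [0,0,0,0,0,0]
  ]
}}

```text
time: 19.05
tool_pos: [526.4, -141.1, 16.2]
tcp_rot: [-180.0, -0.0, 102.6]
ft_force: [0.6, 0.8, -1.0]
finger_gap: 41.6
grip_force: 60.9
```

```bash
python3 chk.py; python3 -c "
import cv2,numpy as np
a=cv2.imread('pics/last_top.png')[40:240,280:480];b=cv2.imread('pics/last_side.png')[0:200,150:350]
cv2.imwrite('pics/k.png',cv2.resize(np.hstack([a,b]),(800,400)))"
```

```text
[ 526.41860865 -141.13828909   16.21825275] [-1.79988175e+02 -1.20331763e-02  1.02585382e+02] 41.63894799151924 60.8957028016448 [ 0.6208627   0.77578113 -1.00505796]
to target tool x,y -2.1937834713752817 0.823157055479538
side 0.85 centre in nb -26.2 26.5 size [ 40.4 223.3] yaw 101.4 z med 31.8 slope deg 1.04
top 0.93 centre in nb -29.5 19.1 size [ 37.7 224.8] yaw 103.8 z med 32.2 slope deg 0.64
```

View pics/k.png

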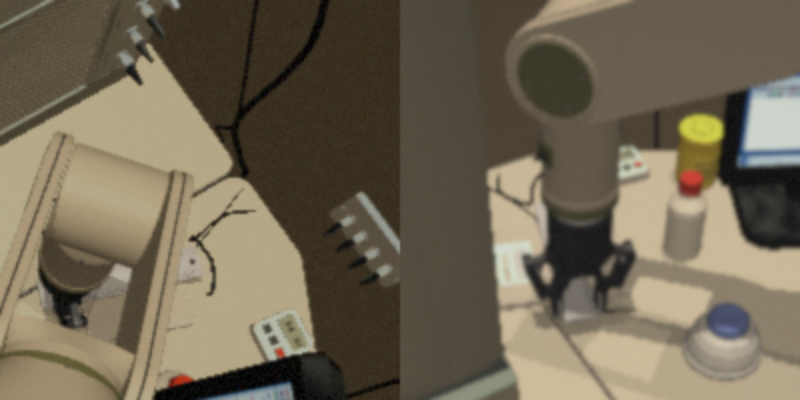

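Call:
{"op": "apply_moves", "data": {
  "rows": [
    [-2,1,3,0,0,0],
    [-2,1,3,0,0,0],
    [0,0,3,0,0,0],
    [0,0,1,0,0,0],
    [0,0,0,0,0,0]
  ]
}}

```text
time: 19.88
tool_pos: [529.2, -145.1, 6.1]
tcp_rot: [-180.0, -0.0, 102.5]
ft_force: [-0.5, 0.6, -1.2]
finger_gap: 41.7
grip_force: 60.9
```

Call:
{"op": "apply_moves", "data": {
  "rows": [
    [0,0,1,0,0,0],
    [0,0,1,0,0,0],
    [0,0,0.5,0,0,0],
    [0,0,0,0,0,0],
    [0,0,0,0,0,0]
  ]
}}

```text
time: 20.5
tool_pos: [529.4, -145.2, 3.8]
tcp_rot: [180.0, 0.0, 102.5]
ft_force: [-0.3, 1.0, -1.9]
finger_gap: 42.0
grip_force: 60.9
```

Call:
{"op": "apply_moves", "data": {
  "rows": [
    [0,0,0.6,0,0,0],
    [0,0,0.6,0,0,0],
    [0,0,0.6,0,0,0],
    [0,0,0,0,0,0],
    [0,0,0,0,0,0]
  ]
}}

```text
time: 21.12
tool_pos: [529.4, -145.2, 2.0]
tcp_rot: [180.0, 0.0, 102.5]
ft_force: [0.3, -0.2, -0.8]
finger_gap: 42.3
grip_force: 60.9
```

```bash
python3 chk.py
```

```text
[ 529.37879211 -145.17362146    2.02234399] [1.79999108e+02 1.58938009e-03 1.02548937e+02] 42.30987755177949 60.90569134801626 [ 0.25477911 -0.16144501 -0.7640787 ]
to target tool x,y 2.3888411438090205 -1.1881443052148435
side 0.71 centre in nb -24.8 22.6 size [ 38.  218.4] yaw 102.0 z med 17.9 slope deg 0.95
top 0.66 centre in nb -25.4 15.4 size [ 35.9 224.1] yaw 102.6 z med 18.2 slope deg 0.63
```

Rule is touching down (top surface about 18 mm), centred near notebook (-25, +19). Time to release.

Call:
{"op": "apply_moves", "data": {
  "rows": [
    [0,0,0,0,0,0],
    [0,0,0,0,0,0],
    [0,0,0,0,0,0],
    [0,0,0,0,0,0],
    [0,0,0,0,0,0]
  ],
  "fingers": 56
}}

```text
time: 21.95
tool_pos: [529.4, -145.2, 2.0]
tcp_rot: [180.0, 0.0, 102.5]
ft_force: [0.4, 0.9, 0.0]
finger_gap: 55.9
grip_force: 0.0
```

Call:
{"op": "apply_moves", "data": {
  "rows": [
    [0,0,-8,0,0,0],
    [0,0,-15,0,0,0],
    [0,0,-25,0,0,0],
    [0,0,-35,0,0,0],
    [0,0,-40,0,0,0]
  ]
}}

```text
time: 22.58
tool_pos: [529.2, -145.1, 126.9]
tcp_rot: [180.0, 0.0, 102.5]
ft_force: [0.8, -1.3, 0.1]
finger_gap: 56.1
grip_force: 0.0
```

Call:
{"op": "apply_moves", "data": {
  "rows": [
    [30,0,-30,0,0,0],
    [40,0,-20,0,0,0],
    [40,0,0,0,0,0],
    [30,0,0,0,0,0],
    [0,0,0,0,0,0]
  ]
}}

```text
time: 23.2
tool_pos: [498.9, -6.9, 176.4]
tcp_rot: [179.9, 0.0, 102.7]
ft_force: [0.2, -0.9, -0.4]
finger_gap: 56.2
grip_force: 0.0
```

```bash
python3 chk.py; python3 - <<'E'
from h import *
p,d=eyes.snapshot('wrist')
a=cv2.imread('pics/last_top.png')[40:240,280:480]
cv2.imwrite('pics/l.png',np.hstack([cv2.resize(a,(400,400)),cv2.resize(p[:,:,::-1],(400,400))]))
E
```

```text
[498.92983348  -6.86846734 176.43605737] [1.79898692e+02 1.50288848e-02 1.02702890e+02] 56.218582084113145 0.0 [ 0.15170131 -0.91074046 -0.35489741]
to target tool x,y -139.22348281356378 -1.8907158392891197
side 0.93 centre in nb -21.0 16.4 size [ 35.5 231.8] yaw 101.2 z med 16.1 slope deg -0.02
top 0.83 centre in nb -23.6 10.0 size [ 39.1 219. ] yaw 101.9 z med 17.6 slope deg -0.06
```

View pics/l.png

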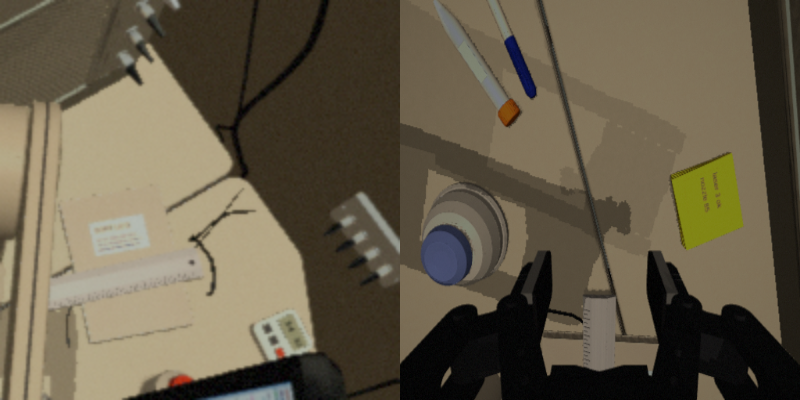

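The rule lies flat across the notebook: slope 0°, centre at about (-22, +13) mm, 2° off. The gripper is clear.

```bash
python3 -c "
from bench import job
print(job.hand_in())"
```

```text
the job is handed in; nothing more can be done
None
```

I handed the job in at about 24 s: the straightedge lies flat and released across the notebook, graduated side up, about 22 mm and 13 mm off centre and 2° off square, all within limits. The hand-in returned no verdict.

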